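Re-aim the carton scanner on its swivel stand

ROBOT

A 7-joint arm with a two-finger parallel gripper is mounted at the origin on the work surface. World frame = base frame: x ahead of the robot, y to its left, z up, the work surface at z = 0. Lengths are in m, angles in rad, forces in N, time in s.
With the tool pointing down it reaches from about 0.425 to 1.025 m from the base axis. Payload 9.4 kg.
Tool frame: the origin (TCP) lies midway between the tips of the shut fingers; the grasp point (between the pads) lies 19 mm behind it; z points along the fingers, y is the line along which they close (so a half turn about z gives the same grasp; the last joint's range is limited). The gripper opens to 85 mm and grips with 20 to 120 N. Pads are 22 mm wide; open, the fingers measure 114 mm over their backs; the gripper's body (76 mm by 85 mm) begins 54 mm behind the grasp point. The pads swing forward as they close: fully open they stand 13 mm farther back than shut.
Start: joints at [1.052, 0.599, -0.003, 1.599, 0.002, 0.943, -0.08], TCP at [0.31, -0.655, 0.231] pointing down, gripper open.
Joint ranges: [-2.57, 2.57], [-0.35, 1.97], [-1.29, 1.29], [0.11, 2.56], [-1.05, 4.19], [0.11, 1.86], [-2.63, 2.63]. Speed limits (rad/s): [2.22, 2.22, 3.01, 3.01, 3.14, 3.14, 3.14].

INTERFACE

Orientations are given as a rotation vector (axis times angle).
In Python, from station import robot gives the robot as it stands.
- The arm moves only by the shell command python3 -m inch 'ROWS' [OPENING]. ROWS is JSON, one flat list of numbers, 6 for each row, row after row: the shift along the tool's x, y, z in m, then the turn, a rotation vector about the tool's x, y, z in degrees. In form: [tx, ty, tz, ax, ay, az, tx, ty, tz, ax, ay, az, ...]. A call has 1 to 20 rows; each row is the pose to reach, as a shift and turn from the pose commanded when the call began, along the tool's axes at that moment; what a row does not reach only later rows make up. A row lasts 1/12 s, in which the tool goes at most 41.7 mm and 7.16 degrees, less where a joint would pass 70% of its speed; a pose out of reach is approached as far as the arm can. A call with a gripper value outside its range is refused whole. OPENING is the opening in per cent of the stroke, from 0 (shut) to 100 (fully open), set as the call begins (- or left out, the last holds). The fingers move at their own pace and stop on an object; the grip force is fixed at half the most. Time passes only in rows, so rows that repeat a pose let the fingers close. It gives the time, the measured TCP pose, the force, the opening and the grip force at its end, in the units of the state.
- robot.sense(): the state, without advancing time (a new reading comes with each control period).
- robot.read_camera(name): name is "scene" or "top" or "wrist"; returns a dict with "color" (400x640x3 uint8, blue, green, red), "range_z" (400x640 float32, m along the optical axis (not along the pixel's ray), 0 where there is no reading), "camera_matrix" (3x3 intrinsics, pixels), "k1" (the pictures are not rectified: a ray, as slopes to the right and down, at radius r is drawn at 1 + k1 r^2 times it, then the intrinsics apply), "rvec" (rotation vector, rad) and "tvec" (3), from world to camera coordinates, as OpenCV has them. Camera axes: x right, y down, z forward; pixel columns grow to the right and rows downward; lengths in m; the calibration is good to about 2 mm. A picture is of the moment at which its call begins.
- robot.close_job(): hands the job in; it is judged then, once.
The state is a dict: "t": time; "joint_positions": joint angles; "qvel": joint speeds; "tau": joint torques, N m; "eef_pos": TCP position; "orientation": TCP orientation; "force": force on the tool from outside, world axes, zero at the start; "moment": the same for the moment, N m; "grip_width": opening from 0.0 (shut) to 1.0 (fully open); "grip_force": force on a finger pad.
Only numpy, scipy, OpenCV 4.12 (cv2) and the standard library are available. Lean on these libraries where they do the work, as an engineer would, in place of code of your own. Each camera call takes 0.05 s, during which the arm holds its last target. There are 200 camera calls.

TASK

On the packing bench, re-aim the box-shaped carton scanner: loosen the clamp knob of its swivel stand, swing the scanner head by its upright pin until its pointer stands at the steel index tab on the rim of the stand, then turn the knob back fully tight. Never force the head round while the clamp is tight, do not shift the tab, and do not touch the other stand, which carries the wide thin weight display.

Things in the scene. Friction and masses are not known exactly. Their poses are not given: they have to be found in the camera images.
- scanner_knob (a joint): Black wing knob behind the scanner, vertical axis, turning in place. 0 = fully tight at its stop; grows counter-clockwise seen from above as it loosens, to a stop at 1.5. Starts tight (0 to 0.06). Loose above 0.6: turn it to about 1.0. Below 0.4 the head counts as clamped: it yields if forced, but that is a fault. Below 0.25 is tight again. Takes 0.15 N m; stays where left.
- knob_grip (a point): Point on the scanner knob's axis, 58 mm above the bench, to grip at. The knob is an upright bar 50 mm long (this frame's x), 14 mm wide (y) and 27 mm high, its top 11 mm above this point; when tight it lies on the line from knob to head pivot, which is 115 mm away. Grip across its width from above; a flat steel strap lies 28 mm below this point.
- scanner_head: The grey box-shaped scanner (75 x 42 x 48 mm) on its round swivel plate. Origin on the vertical swing axis, 12 mm above the bench; nose and pointer look along -x. Its round upright pin (16 mm diameter) stands at x = -40 mm, z = 70 to 115 mm, on the box's flat top: grip it at z = 100 mm. Swings 1.15 rad each way from nose directly away from the knob; about 7 N at the pin; stays where left.
- index_mark (a point): Point on the steel index tab, a bar 34 x 9 x 4 mm clipped radially on the scanner stand's rim, with an upright 22 mm fin at its outer end (the other stand has none). 16 mm above the bench, 85 mm from the head's pivot, which lies along this frame's +x. The head is at the mark when its pointer points at the tab: this x axis and that of scanner_head are then parallel. Do not shift it.
- display_stand: The other swivel stand: same grey base (disc 200 mm across with a tail), knob and pin, but carrying a wide thin weight display (110 mm wide, 20 mm thick, up to 95 mm high). Origin on the bench under its pivot; its knob lies 115 mm along +x. Either stand can be left or right. Leave it alone.

How it is judged:
By the outcome, as a careful person would: the job done as asked, in the order asked, and still so for the second after the job is handed in, with the robot touching nothing.
It also fails if it takes over 61 s, if anything falls off the work surface, if the arm or the gripper's body presses on something with over 40 N, if the wrist force passes 120 N, or if a joint passes its speed limit or range.

## Working session

There is one attempt and no reset: what is moved stays moved. The work goes in short steps, Python scripts to look and compute and a shell command to move; the robot and the scene stay as the last step left them, time stands still between calls to the robot, and variables do not carry over. Pictures are saved under pics/ and viewed, at most 10 in all, crops included, and the job is handed in when it is done.

```bash
ls; mkdir -p pics
cat > h.py <<'E'
import numpy as np,cv2
from station import robot
from scipy.spatial.transform import Rotation as R
def snap(n):
    d=robot.read_camera(n); return d
def cloud(d):
    z=d["range_z"];K=d["camera_matrix"];h,w=z.shape
    u,v=np.meshgrid(np.arange(w),np.arange(h))
    p=np.stack([u,v],-1).reshape(-1,1,2).astype(np.float64)
    s=cv2.undistortPoints(p,K,np.array([d["k1"],0,0,0.])).reshape(h,w,2)
    c=np.dstack([s*z[...,None],z])
    Rm=cv2.Rodrigues(np.array(d["rvec"]))[0]
    W=(c-np.array(d["tvec"]).ravel())@Rm
    W[z==0]=np.nan
    return W
E
python3 - <<'E'
from h import *
print(robot.sense())
for n in("top","scene"):
    d=snap(n);cv2.imwrite(f"pics/{n}0.png",d["color"]);np.savez(f"{n}0.npz",**d);print(d["camera_matrix"],d["k1"],d["tvec"],d["rvec"])
E
```

```text
pics
{'t': 0.0, 'joint_positions': array([ 1.05234932,  0.60012545, -0.00254065,  1.60015685,  0.0018138 ,
        0.94290555, -0.07984572]), 'qvel': array([ 0.00057389,  0.00117664, -0.00045379, -0.00042109,  0.00037915,
        0.00166092, -0.0003705 ]), 'tau': array([ 6.88274249e-04, -7.76448298e+01,  1.56504795e+00, -2.58004189e+01,
        1.22966204e-02,  9.03244450e-03,  3.28381384e-05]), 'eef_pos': array([ 0.30972126, -0.65497206,  0.23040714]), 'orientation': array([-3.06379023e+00, -6.87963858e-01,  7.87818794e-04]), 'force': array([ 0.2104785 , -0.28065461, -1.12114569]), 'moment': array([ 0.00585315, -0.01920623, -0.00514167]), 'grip_force': 0.0, 'grip_width': 1.003931787561948}
[[398.19822544   0.         317.68308455]
 [  0.         398.19822544 202.57458079]
 [  0.           0.           1.        ]] -0.005646905765603902 [-0.01365603  0.51233153  0.87656143] [ 2.15965343 -2.21869821  0.10336329]
[[463.27523184   0.         316.90853381]
 [  0.         463.27523184 195.02310929]
 [  0.           0.           1.        ]] -0.0890427388325385 [-0.33694626 -0.18359069  1.19749785] [ 2.04280237  0.87523975 -0.47581395]
```

View pics/top0.png

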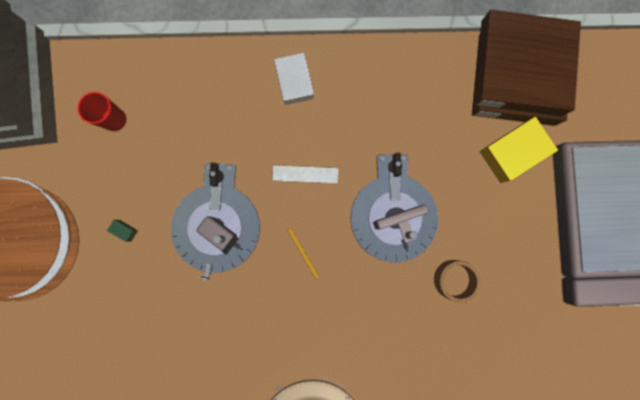

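View pics/scene0.png

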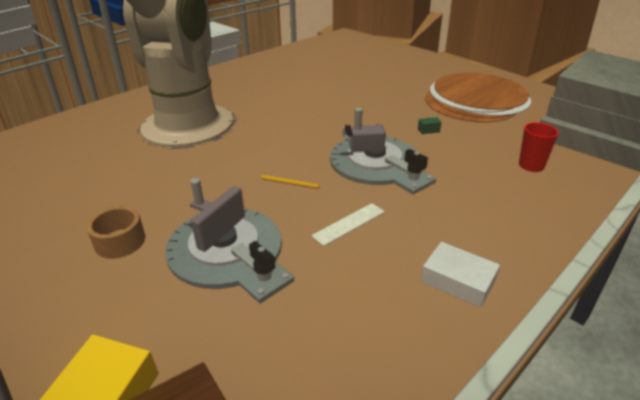

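The top view shows the scanner stand on the left, with its disc at about (215,228), knob (215,175), pin (219,240), pointer (238,247) and tab fin (207,271). The display stand is on the right at about (395,218). I'll measure these from depth.

Run:
```python
from h import *
d=dict(np.load("top0.npz"));W=cloud(d)
c=cv2.resize(d["color"][150:290,160:270],None,fx=5.4,fy=4.2857*1.0,interpolation=cv2.INTER_CUBIC) if 0 else cv2.resize(d["color"][155:290,160:270],None,fx=4.4,fy=4.4,interpolation=cv2.INTER_CUBIC)
cv2.imwrite("pics/crop.png",c)
np.set_printoptions(precision=4,suppress=True)
s=(slice(155,290),slice(160,270));P=W[s].reshape(-1,3);P=P[~np.isnan(P[:,0])]
print(np.histogram(P[:,2],bins=np.arange(-.01,.15,.005)))
# disc: z 4..20mm edges
vs,us=np.mgrid[155:290,160:270]
h=W[s][...,2]
for n,m in {"pin":(h>.1),"box":(h>.055)&(h<.09)&(vs>200),"knob":(h>.055)&(vs<200),"tab":(vs>262)&(h>.013)}.items():
    q=W[s][m]
    print(n,len(q),q.mean(0),q.min(0),q.max(0),"px",us[m].mean(),vs[m].mean())
    if len(q)>2:
        print(cv2.minAreaRect(q[:,:2].astype(np.float32)*1000))
for v in range(258,284,1): print(v,(h[v-155,198-160:218-160]*1000).round().astype(int))
```

```text
(array([   4, 3431, 4453,  346, 3551,  814,  758,  118,  177,   24,   48,
         19,   25,   23,   28,  123,   48,  223,  492,    5,    5,    5,
          4,    4,    2,    7,    6,   45,    1,    0,    0]), array([-0.01 , -0.005,  0.   ,  0.005,  0.01 ,  0.015,  0.02 ,  0.025,
        0.03 ,  0.035,  0.04 ,  0.045,  0.05 ,  0.055,  0.06 ,  0.065,
        0.07 ,  0.075,  0.08 ,  0.085,  0.09 ,  0.095,  0.1  ,  0.105,
        0.11 ,  0.115,  0.12 ,  0.125,  0.13 ,  0.135,  0.14 ,  0.145]))
pin 69 [0.4367 0.1732 0.123 ] [0.4291 0.1672 0.1009] [0.443  0.1823 0.1306] px 217.81159420289856 239.1304347826087
((436.3441467285156, 174.66014099121094), (14.092602729797363, 14.719935417175293), 9.858014106750488)
box 761 [0.4482 0.1861 0.0799] [0.4051 0.1431 0.0551] [0.4861 0.2293 0.0891] px 216.419185282523 233.46911957950067
((446.8540344238281, 187.50216674804688), (84.26927185058594, 42.537071228027344), 50.98359298706055)
knob 181 [0.5758 0.1951 0.0673] [0.5517 0.1885 0.055 ] [0.6018 0.2043 0.0723] px 213.12154696132598 173.75138121546962
((576.7085571289062, 196.13931274414062), (14.29
[... 2812 characters left out ...]
 1 -1  0]
280 [ 0  2 -1 -1 -2  0  3  0  1  1  0 -1  1  0  2 -1  2 -2  0 -2]
281 [ 1  0  4  1 -2 -1 -1 -1  2  1  2 -2 -1  2  0 -2 -1 -2 -1 -2]
282 [                   1                   -2                    0
                    2                   -4                   -3
                    2                   -2                   -1
                    3 -9223372036854775808                    3
                    0                    1                    2
                    3                    3                   -1
                    1                    1]
283 [ 0  2  1  2  2  0  3 -1  1  1 -1  0  0  0  3 -3  3  3 -2  1]<stdin>:16: RuntimeWarning: invalid value encountered in cast
```

View pics/crop.png

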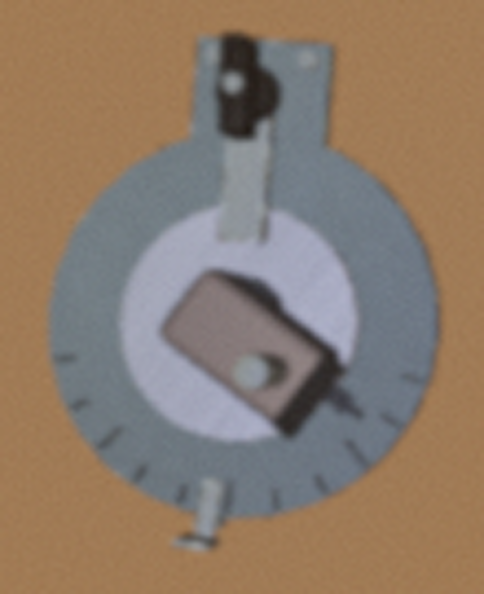

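The crop confirms a light swivel plate, the tab radially at about (207,490) in crop pixels with its fin at (195,542), and the pointer at about (350,405). Next I'll fit the pivot and the angles.

Run:
```python
from h import *
from scipy.optimize import least_squares
np.set_printoptions(precision=4,suppress=True)
d=dict(np.load("top0.npz"));W=cloud(d);h=W[...,2]
c=d["color"].astype(int)
# base disc edge: fill height mask, contour
m=((h>.007)).astype(np.uint8);m[:, :165]=0;m[:,265:]=0;m[:158]=0;m[285:]=0
m=cv2.medianBlur(m,5)
ct=max(cv2.findContours(m,cv2.RETR_EXTERNAL,cv2.CHAIN_APPROX_NONE)[0],key=len)[:,0]
# project contour px onto plane z=.012
K=d["camera_matrix"];Rm=cv2.Rodrigues(d["rvec"])[0];t=d["tvec"].ravel();C=-Rm.T@t
def onplane(px,z):
    s=cv2.undistortPoints(np.array(px,float).reshape(-1,1,2),K,np.array([d["k1"],0,0,0.])).reshape(-1,2)
    r=np.c_[s,np.ones(len(s))]@Rm; return C+r*((z-C[2])/r[:,2])[:,None]
e=onplane(ct,.012)
f=lambda p,e:np.hypot(e[:,0]-p[0],e[:,1]-p[1])-p[2]
r=least_squares(f,[.46,.19,.1],args=(e,),loss="soft_l1",f_scale=.001);print("disc",r.x)
# light plate by colour
g=(c.min(2)>140).astype(np.uint8); m2=g.copy();m2[:190]=0;m2[262:]=0;m2[:,:180]=0;m2[:,250:]=0
ct2=max(cv2.findContours(m2,cv2.RETR_EXTERNAL,cv2.CHAIN_APPROX_NONE)[0],key=len)[:,0]
e2=onplane(ct2,.015);e2=e2
r2=least_squares(f,[r.x[0],r.x[1],.06],args=(e2,),loss="soft_l1",f_scale=.001);print("plate",r2.x)
p=r.x[:2]
print("cam",C)
def ang(q): v=q-p; return np.degrees(np.arctan2(v[1],v[0])),np.linalg.norm(v)
# tab: colour bar, points z>15 near
u=np.arange(640)[None]+0*h;v=np.arange(400)[:,None]+0*h
tm=(u>=200)&(u<=212)&(v>=270)&(v<=276)&(h>.013); tm&=(h<.024)
fin=(h>.03)&(u>195)&(u<215)&(v>270)&(v<284)
print("tab",W[tm].mean(0),ang(W[tm].mean(0)[:2]),"fin",W[fin].mean(0),ang(W[fin].mean(0)[:2]))
pin=(h>.115)&(u>205)&(u<230)&(v>225)&(v<250); print("pin",np.median(W[pin],0),ang(np.median(W[pin],0)[:2]))
box=(h>.076)&(h<.09)&(u>180)&(u<250)&(v>205)&(v<262);bm=np.nan_to_num(box).astype(np.uint8)
q=W[box][:,:2]; print("boxrect",cv2.minAreaRect((q*1000).astype(np.float32)),np.median(W[box],0))
kn=(h>.062)&(h<.08)&(u>200)&(u<230)&(v>155)&(v<195); q=W[kn]; print("knob",cv2.minAreaRect((q[:,:2]*1000).astype(np.float32)),np.median(q,0),ang(cv2.minAreaRect((q[:,:2]).astype(np.float32))[0]))
tail=(h>.025)&(h<.035)&(u>205)&(u<228)&(v>185)&(v<212);q=W[tail];print("strap",q.mean(0),ang(q.mean(0)[:2]),cv2.fitLine(q[:,:2].astype(np.float32),cv2.DIST_HUBER,0,.01,.01).ravel())
# pointer pixel estimate, z .016
for px in [(160+350/4.4,155+405/4.4),(160+360/4.4,155+412/4.4)]: print("pointer",onplane([px],.018),ang(onplane([px],.018)[0,:2]))
for n,px in {"tab in":(160+212/4.4,155+482/4.4),"tab out":(160+203/4.4,155+532/4.4)}.items(): print(n,onplane([px],.017),ang(onplane([px],.017)[0,:2]))
```

```text
disc [0.4636 0.2059 0.0999]
plate [0.4625 0.2075 0.0578]
cam [ 0.4421 -0.0119  0.914 ]
tab [0.3619 0.2242 0.016 ] (np.float64(169.80865904241435), np.float64(0.10341415700636919)) fin [0.353  0.226  0.0372] (np.float64(169.72420232783418), np.float64(0.1124462429272346))
pin [0.4369 0.1738 0.1268] (np.float64(-129.7876057034511), np.float64(0.04179549868824455))
boxrect ((446.3057861328125, 187.11126708984375), (82.9560317993164, 42.3856315612793), 51.380149841308594) [0.4489 0.1883 0.0809]
knob ((576.7459716796875, 196.5297393798828), (14.319757461547852, 50.365177154541016), 87.54901885986328) [0.5756 0.195  0.0687] (np.float64(-4.754446173670394), np.float64(0.11349740799892408))
strap [0.5279 0.2001 0.0304] (np.float64(-5.227156983949481), np.float64(0.06452246999059194)) [ 0.9964 -0.0853  0.5279  0.2001]
pointer [[0.417  0.1496 0.018 ]] (np.float64(-129.59603442001136), np.float64(0.07313058172502437))
pointer [[0.4134 0.1446 0.018 ]] (np.float64(-129.33166541018775), np.float64(0.07933377906087935))
tab in [[0.3802 0.2198 0.017 ]] (np.float64(170.54150880904692), np.float64(0.08457583322667298))
tab out [[0.3553 0.2245 0.017 ]] (np.float64(170.26073551479567), np.float64(0.10989152319048716))
```

The pivot is at (0.464, 0.206). The tab bears 170° from it and the pin/nose −129.8°, so the head swings about −60°. The knob is at (0.577, 0.196) with its bar at about −4°.

```bash
cat > to.py <<'E'
# usage: to.py x y z yaw(deg of tool x)  -> row from present pose
import sys;from h import *
np.set_printoptions(precision=4,suppress=True)
s=robot.sense();p0=np.array(s["eef_pos"]);R0=R.from_rotvec(s["orientation"])
x,y,z,a=map(float,sys.argv[1:5])
Rt=R.from_euler("z",a,degrees=True)*R.from_euler("x",180,degrees=True)
print("row",R0.inv().apply(np.array([x,y,z])-p0),(R0.inv()*Rt).as_rotvec(degrees=True),"t",s["t"])
X=R0.as_matrix()[:,0];print("yaw",np.degrees(np.arctan2(X[1],X[0])),"F",s["force"],"M",s["moment"],"w",s["grip_width"],s["grip_force"],"q",s["joint_positions"])
E
python3 to.py 0.577 0.196 0.16 -4
```

```text
row [ 0.6055 -0.6549  0.0713] [-0.0794  0.0296 29.3154] t 0.1
yaw 25.315361899593892 F [ 0.1782 -0.1873 -0.6426] M [-0.0555  0.0058 -0.0002] w 1.0023780212392168 0.0 q [ 1.0523  0.6001 -0.0025  1.6001  0.0018  0.9429 -0.0798]
```

```bash
python3 -m inch '[0.3,-0.325,0.03,0,0,15, 0.6055,-0.655,0.071,0,0,29.3, 0.6055,-0.655,0.071,0,0,29.3, 0.6055,-0.655,0.071,0,0,29.3, 0.6055,-0.655,0.071,0,0,29.3, 0.6055,-0.655,0.071,0,0,29.3, 0.6055,-0.655,0.071,0,0,29.3, 0.6055,-0.655,0.071,0,0,29.3, 0.6055,-0.655,0.071,0,0,29.3, 0.6055,-0.655,0.071,0,0,29.3, 0.6055,-0.655,0.071,0,0,29.3, 0.6055,-0.655,0.071,0,0,29.3, 0.6055,-0.655,0.071,0,0,29.3, 0.6055,-0.655,0.071,0,0,29.3, 0.6055,-0.655,0.071,0,0,29.3, 0.6055,-0.655,0.071,0,0,29.3, 0.6055,-0.655,0.071,0,0,29.3, 0.6055,-0.655,0.071,0,0,29.3, 0.6055,-0.655,0.071,0,0,29.3, 0.6055,-0.655,0.071,0,0,29.3]' 55; python3 to.py 0.577 0.196 0.16 -4
```

```text
t: 1.77
eef_pos: [0.559, 0.1393, 0.1648]
orientation: [3.139, -0.109, -0.001]
force: [1.3, 0.4, 1.0]
grip_width: 0.553
grip_force: 0.0
row [ 0.0141 -0.0578  0.0048] [0.0141 0.024  0.0287] t 1.7667
yaw -3.9712652389259486 F [1.3353 0.3992 1.0456] M [ 0.0259 -0.0733  0.0081] w 0.5533091338425263 0.0 q [-0.4299  0.5091  0.1252  2.0133 -0.104   0.6256 -1.8762]
```

```bash
python3 -m inch '[0.014,-0.058,0.005,0,0,0, 0.014,-0.058,0.005,0,0,0, 0.014,-0.058,0.005,0,0,0, 0.014,-0.058,0.005,0,0,0]'; python3 to.py 0.577 0.196 0.16 -4
python3 - <<'E'
from h import *
d=snap("wrist");cv2.imwrite("pics/w1.png",d["color"]);np.savez("w1.npz",**d)
W=cloud(d);h=W[...,2];k=(h>.06)&(h<.08)&(np.hypot(W[...,0]-.577,W[...,1]-.196)<.04)
q=W[k];print(len(q));print(cv2.minAreaRect((q[:,:2]*1000).astype(np.float32)),np.median(q,0))
E
```

```text
t: 2.1
eef_pos: [0.5765, 0.195, 0.1594]
orientation: [3.139, -0.106, -0.002]
force: [-0.8, -0.5, 0.8]
grip_width: 0.55
grip_force: 0.0
row [ 0.0005 -0.0011 -0.0006] [0.0397 0.0643 0.1485] t 2.1
yaw -3.8515543851449694 F [-0.8028 -0.4577  0.7631] M [-0.0874 -0.0565  0.0182] w 0.5495752316624988 0.0 q [-0.5071  0.5499  0.1293  1.9439 -0.1105  0.6558 -1.9469]
917
((577.0206298828125, 195.7753448486328), (13.976127624511719, 49.26506805419922), 88.13150787353516) [0.57914081 0.19558087 0.06887782]
```

View pics/w1.png

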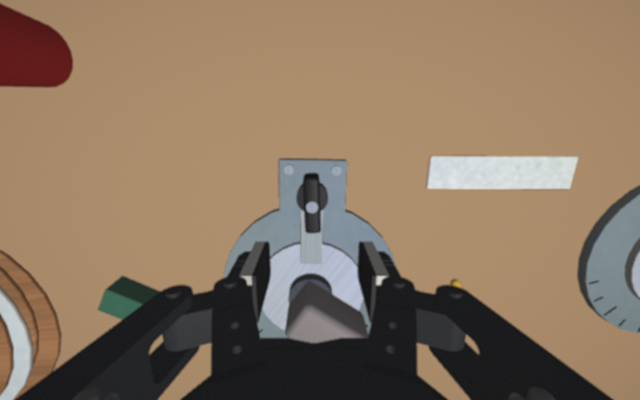

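The wrist view shows the knob bar at (312,200), lined up midway between the fingers. Its measured centre is (0.577, 0.1958). I'll descend and then close.

```bash
python3 -m inch '[0.0005,-0.0008,0.04,0,0,0, 0.0005,-0.0008,0.08,0,0,0, 0.0005,-0.0008,0.11,0,0,0, 0.0005,-0.0008,0.12,0,0,0, 0.0005,-0.0008,0.12,0,0,0, 0.0005,-0.0008,0.12,0,0,0]'; python3 to.py 0.577 0.196 0.039 -4
python3 -m inch '[0,0,0,0,0,0,0,0,0,0,0,0,0,0,0,0,0,0,0,0,0,0,0,0,0,0,0,0,0,0,0,0,0,0,0,0,0,0,0,0,0,0,0,0,0,0,0,0]' 0;python3 to.py 0.577 0.196 0.039 -4
```

```text
t: 2.65
eef_pos: [0.5778, 0.1935, 0.0408]
orientation: [3.139, -0.112, -0.0]
force: [0.5, -0.1, 1.2]
grip_width: 0.548
grip_force: 0.0
row [-0.0009 -0.0025  0.0018] [ 0.0349  0.0112 -0.0854] t 2.65
yaw -4.0854460186149755 F [ 0.5164 -0.0869  1.1862] M [ 0.0076 -0.0116 -0.0108] w 0.5481466023685867 0.0 q [-0.4739  0.7208  0.0868  2.0053 -0.1393  0.4214 -1.9234]
t: 3.32
eef_pos: [0.5789, 0.1964, 0.0426]
orientation: [-3.137, 0.108, -0.006]
force: [1.1, 2.4, 8.1]
grip_width: 0.15
grip_force: 59.8
row [-0.0019  0.0005  0.0036] [-0.1615 -0.2166  0.0609] t 3.3167
yaw -3.9394472536353424 F [1.1091 2.3869 8.1379] M [ 0.4597  0.142  -0.0457] w 0.15039386661378898 59.750676890171235 q [-0.4759  0.7183  0.0854  2.0038 -0.1399  0.4203 -1.9235]
```

Gripped on the bar. Loosening counter-clockwise is −z about the tool.

```bash
python3 -m inch '[0,0,0,0,0,-6,0,0,0,0,0,-12,0,0,0,0,0,-18,0,0,0,0,0,-24,0,0,0,0,0,-30,0,0,0,0,0,-36,0,0,0,0,0,-42,0,0,0,0,0,-48,0,0,0,0,0,-54,0,0,0,0,0,-58,0,0,0,0,0,-58,0,0,0,0,0,-58]';python3 to.py 0.577 0.196 0.16 53
```

```text
t: 4.32
eef_pos: [0.5779, 0.1988, 0.0426]
orientation: [-2.794, -1.43, -0.008]
force: [-4.4, 8.7, 8.4]
grip_width: 0.149
grip_force: 60.1
row [-0.0021  0.0009 -0.1174] [-0.0097 -0.3382  1.2203] t 4.3167
yaw 54.22030359457018 F [-4.3988  8.695   8.4312] M [1.857  0.9346 0.1499] w 0.1490937458995698 60.110962477046996 q [-0.3131  0.7187 -0.1651  1.9931  0.2478  0.4434 -1.2864]
```

```bash
python3 -m inch '[0,0,0,0,0,0,0,0,0,0,0,0,0,0,0,0,0,0,0,0,0,0,0,0,0,0,-0.04,0,0,0,0,0,-0.08,0,0,0,0,0,-0.12,0,0,0,0,0,-0.12,0,0,0,0,0,-0.12,0,0,0]' 55;python3 to.py 0.4377 0.1750 0.16 50
python3 - <<'E'
from h import *
d=snap("wrist");np.savez("w2.npz",**d)
W=cloud(d);h=W[...,2];r=np.hypot(W[...,0]-.577,W[...,1]-.196);q=W[(h>.06)&(h<.08)&(r<.04)]
print("knob",cv2.minAreaRect((q[:,:2]*1000).astype(np.float32)),len(q))
E
```

```text
t: 5.07
eef_pos: [0.5788, 0.1947, 0.1629]
orientation: [2.799, 1.425, 0.007]
force: [0.1, 0.4, 0.1]
grip_width: 0.548
grip_force: 0.0
row [-0.099  -0.1025  0.0022] [ 0.1604 -0.223   3.9567] t 5.0667
yaw 53.957012477341486 F [0.0755 0.367  0.1258] M [-0.0143  0.0468 -0.0094] w 0.5479850736536552 0.0 q [-0.2637  0.5508 -0.2262  1.9247  0.1888  0.6815 -1.2332]
knob ((576.4827270507812, 196.34361267089844), (49.47614288330078, 13.8391752243042), 54.10063171386719) 911
```

The knob bar now reads 54°, about 1.0 rad, so it's loose. Moving to the pin.

```bash
python3 -m inch '[-0.025,-0.0255,0,0,0,1,-0.05,-0.051,0,0,0,2,-0.074,-0.077,0,0,0,3,-0.099,-0.1025,0.002,0,0,4,-0.099,-0.1025,0.002,0,0,4,-0.099,-0.1025,0.002,0,0,4,-0.099,-0.1025,0.002,0,0,4]';python3 to.py 0.4377 0.1750 0.094 50
python3 - <<'E'
from h import *
d=snap("wrist");np.savez("w3.npz",**d);cv2.imwrite("pics/w3.png",d["color"])
W=cloud(d);h=W[...,2];r=np.hypot(W[...,0]-.4377,W[...,1]-.175);q=W[(h>.118)&(h<.135)&(r<.025)]
print(len(q));print("pin",cv2.minAreaRect((q[:,:2]*1000).astype(np.float32)),np.median(q,0))
E
```

```text
t: 5.7
eef_pos: [0.4366, 0.1749, 0.1576]
orientation: [2.847, 1.328, -0.001]
force: [0.2, -0.1, -0.1]
grip_width: 0.547
grip_force: 0.0
row [0.0009 0.0008 0.0636] [-0.0145  0.0449  0.0322] t 5.7
yaw 50.03221360920251 F [ 0.198  -0.0801 -0.0971] M [ 0.0342 -0.0131  0.0133] w 0.5471802714522396 0.0 q [-0.3459  0.4214 -0.2096  2.2319  0.1772  0.504  -1.3908]
502
pin ((437.0541687011719, 174.4420166015625), (15.021245956420898, 15.286904335021973), 5.373235702514648) [0.43792479 0.17561176 0.12676936]
```

View pics/w3.png

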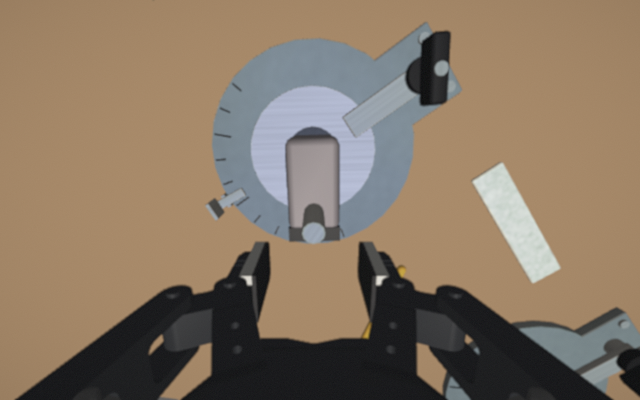

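The pin at (314,232) is centred between the fingers, the box is aligned with the tool, and the knob bar is visibly turned. I'll descend and grip.

```bash
python3 -m inch '[0.001,0,0.03,0,0,0,0.001,0,0.055,0,0,0,0.001,0,0.063,0,0,0,0.001,0,0.063,0,0,0,0.001,0,0.063,0,0,0]'
python3 -m inch '[0,0,0,0,0,0,0,0,0,0,0,0,0,0,0,0,0,0,0,0,0,0,0,0,0,0,0,0,0,0,0,0,0,0,0,0,0,0,0,0,0,0]' 0;python3 to.py 0.4241 0.2129 0.094 -10
```

```text
t: 6.17
eef_pos: [0.4372, 0.1757, 0.0949]
orientation: [2.847, 1.328, -0.002]
force: [-0.1, 0.9, -0.2]
grip_width: 0.551
grip_force: 0.0
t: 6.75
eef_pos: [0.4375, 0.1759, 0.0963]
orientation: [-2.847, -1.328, -0.003]
force: [-1.1, 0.1, 5.8]
grip_width: 0.17
grip_force: 58.3
row [ 0.0197 -0.034   0.0023] [-0.0119 -0.1179 60.0162] t 6.75
yaw 50.01629448168685 F [-1.1477  0.0638  5.8228] M [0.053  0.2023 0.0307] w 0.1702471004769226 58.34525227546692 q [-0.3929  0.5309 -0.1536  2.2811  0.234   0.3414 -1.4443]
```

```bash
python3 -m inch '[0.0002,-0.0035,0,0,0,5, 0.0006,-0.007,0,0,0,10, 0.0014,-0.0104,0,0,0,15, 0.0024,-0.0137,0,0,0,20, 0.0038,-0.0169,0,0,0,25, 0.0054,-0.02,0,0,0,30, 0.0072,-0.0229,0,0,0,35, 0.0094,-0.0257,0,0,0,40, 0.0117,-0.0283,0,0,0,45, 0.0143,-0.0306,0,0,0,50, 0.0171,-0.0328,0,0,0,55, 0.02,-0.0346,0,0,0,60, 0.02,-0.0346,0,0,0,60, 0.02,-0.0346,0,0,0,60]';python3 to.py 0.4241 0.2129 0.094 -10
python3 - <<'E'
from h import *
d=snap("top");np.savez("t2.npz",**d)
cv2.imwrite("pics/t2.png",cv2.resize(d["color"][155:290,150:280],None,fx=4.4,fy=4.4,interpolation=cv2.INTER_CUBIC))
E
```

```text
t: 7.92
eef_pos: [0.4232, 0.2129, 0.0963]
orientation: [-3.129, 0.276, -0.0]
force: [-2.3, -2.6, 8.9]
grip_width: 0.168
grip_force: 58.8
row [ 0.0009 -0.0002  0.0023] [-0.0237 -0.0157 -0.0759] t 7.9167
yaw -10.075939777688482 F [-2.2954 -2.5851  8.9279] M [-0.6186  0.3818 -0.2231] w 0.16841892053320512 58.816319704055786 q [-0.6691  0.5349  0.1176  2.2875 -0.1877  0.3271 -2.1365]
```

Now release, lift clear, and check the aim with the wrist camera.

```bash
python3 -m inch '[0,0,0,0,0,0,0,0,0,0,0,0,0,0,0,0,0,0,0,0,0,0,0,0,0,0,-0.03,0,0,0,0,0,-0.07,0,0,0,0.03,0,-0.07,0,0,0,0.06,0,-0.07,0,0,0,0.06,0,-0.07,0,0,0,0.06,0,-0.07,0,0,0]' 55
python3 - <<'E'
from h import *
for n in("wrist",):
    d=snap(n);np.savez("w4.npz",**d);cv2.imwrite("pics/w4.png",d["color"])
W=cloud(d);h=W[...,2];p=np.array([.4636,.2059]);r=np.hypot(W[...,0]-p[0],W[...,1]-p[1])
a=lambda q:np.degrees(np.arctan2(q[1]-p[1],q[0]-p[0]))%360
q=W[(h>.118)&(h<.135)&(r<.07)];c=np.array(cv2.minAreaRect((q[:,:2]*1000).astype(np.float32))[0])/1000;print("pin",len(q),c,a(c))
q=W[(h>.076)&(h<.088)&(r<.07)];print("box",cv2.minAreaRect((q[:,:2]*1000).astype(np.float32)))
q=W[(h>.03)&(h<.045)&(r>.1)&(r<.125)&(W[...,0]<.4)];print("fin",len(q),q.mean(0),a(q.mean(0)))
E
```

```text
t: 8.8
eef_pos: [0.4837, 0.2025, 0.1653]
orientation: [-3.129, 0.276, -0.002]
force: [-0.3, -0.9, -0.8]
grip_width: 0.553
grip_force: 0.0
pin 427 [0.4232804  0.21172949] 171.77306626806444
box ((438.2799072265625, 209.4800567626953), (41.602294921875, 83.43775939941406), 80.59542846679688)
fin 4 [0.35380251 0.23345789 0.03822323] 165.9104723712913
```

View pics/w4.png

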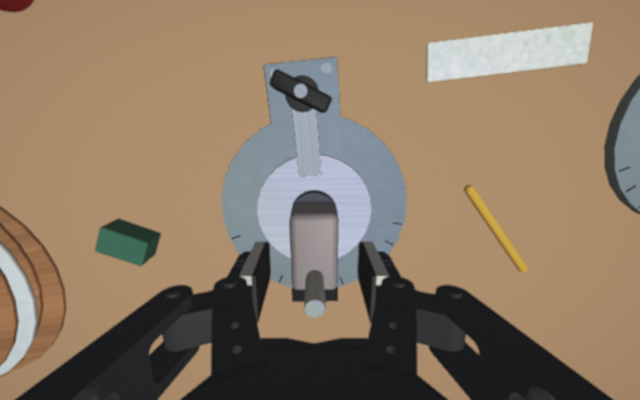

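The box axis reads about 170.6°, but the box hides the tab from this view. I'll move the arm aside to check from above.

```bash
python3 -m inch '[0,0.04,-0.03,0,0,-4,0,0.08,-0.06,0,0,-8,0,0.12,-0.09,0,0,-12,0,0.16,-0.09,0,0,-12,0,0.2,-0.09,0,0,-12,0,0.24,-0.09,0,0,-12,0,0.28,-0.09,0,0,-12,0,0.3,-0.09,0,0,-12,0,0.3,-0.09,0,0,-12,0,0.3,-0.09,0,0,-12]'
python3 - <<'E'
from h import *
d=snap("top");np.savez("t3.npz",**d)
cv2.imwrite("pics/t3.png",cv2.resize(d["color"][155:290,150:280],None,fx=4.4,fy=4.4,interpolation=cv2.INTER_CUBIC))
E
```

```text
t: 9.68
eef_pos: [0.429, -0.0938, 0.2549]
orientation: [-3.141, -0.049, 0.002]
force: [0.9, 1.1, -0.4]
grip_width: 0.548
grip_force: 0.0
```

View pics/t3.png

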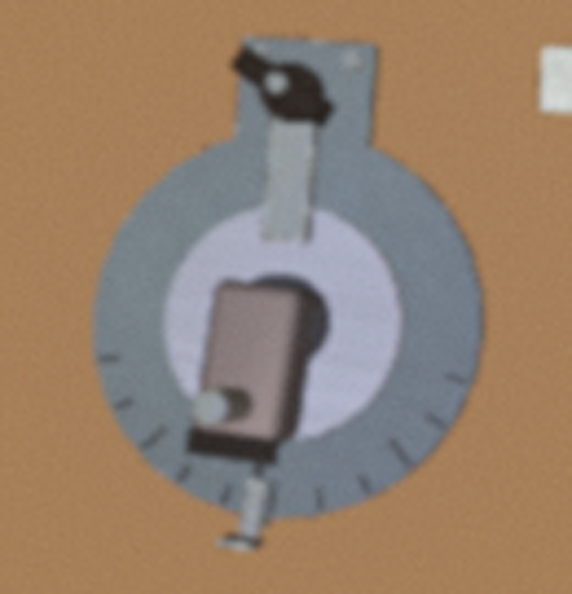

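The pointer at about (259,467) meets the inner end of the tab at (257,480), and the tab is undisturbed. I'll put numbers on it.

```bash
python3 - <<'E'
from h import *
p=np.array([.4636,.2059]);a=lambda q:round(float(np.degrees(np.arctan2(q[1]-p[1],q[0]-p[0]))%360),2)
for f in("top0.npz","t3.npz"):
    d=dict(np.load(f));W=cloud(d);h=W[...,2];r=np.hypot(W[...,0]-p[0],W[...,1]-p[1])
    q=W[(h>.118)&(h<.135)&(r<.07)];print(f,"pin",a(cv2.minAreaRect((q[:,:2]*1000).astype(np.float32))[0]*np.array(.001) if 0 else np.array(cv2.minAreaRect((q[:,:2]*1000).astype(np.float32))[0])/1000),a(np.median(q,0)))
    q=W[(h>.078)&(h<.087)&(r<.07)];m=cv2.minAreaRect((q[:,:2]*1000).astype(np.float32));print(" box",m, "ctr dir",a(np.array(m[0])/1000))
    s=(np.abs((np.degrees(np.arctan2(W[...,1]-p[1],W[...,0]-p[0]))%360)-170)<9)
    q=W[s&(h>.03)&(r>.1)&(r<.13)];print(" fin",len(q),a(q.mean(0)))
K=d["camera_matrix"];Rm=cv2.Rodrigues(d["rvec"])[0];C=-Rm.T@d["tvec"].ravel()
for px,z in [((259,467),.016),((257,482),.018),((250,528),.018)]:
    s=cv2.undistortPoints(np.array([[[150+px[0]/4.4,155+px[1]/4.4]]]),K,np.array([d["k1"],0,0,0.])).ravel()
    r=np.r_[s,1]@Rm;w=C+r*(z-C[2])/r[2];print(px,w,a(w))
E
python3 to.py 0.577 0.196 0.2 53
```

```text
top0.npz pin 228.21 230.11
 box ((445.98223876953125, 186.86241149902344), (82.15628814697266, 42.372413635253906), 51.54288864135742) ctr dir 227.22
 fin 21 169.7
t3.npz pin 170.87 172.48
 box ((437.56500244140625, 210.23333740234375), (41.8725471496582, 82.81375122070312), 80.7363052368164) ctr dir 170.55
 fin 21 169.77
(259, 467) [0.38763397 0.21853004 0.016     ] 170.56
(257, 482) [0.38026784 0.21907408 0.018     ] 171.02
(250, 528) [0.35737971 0.22274406 0.018     ] 170.99
row [ 0.1573 -0.2831  0.0548] [ -0.0532   0.0423 -51.0445] t 9.7333
yaw 1.9554602401415095 F [ 0.1458  0.2288 -0.266 ] M [-0.0045 -0.0466  0.0202] w 0.5534610451064426 0.0 q [-0.1026  0.2264  0.227   2.2068 -0.0775  0.7165 -1.3593]
```

The pointer reads 170.6° and the tab 169.8–171°, so the head is at the mark. Now to re-tighten.

```bash
python3 -m inch '[0.04,-0.014,0,0,0,-6,0.08,-0.028,0,0,0,-12,0.11,-0.055,0,0,0,-18,0.13,-0.09,0,0,0,-24,0.14,-0.13,0,0,0,-30,0.15,-0.17,0.01,0,0,-36,0.157,-0.21,0.02,0,0,-42,0.157,-0.25,0.04,0,0,-48,0.157,-0.283,0.055,0,0,-51,0.157,-0.283,0.055,0,0,-51,0.157,-0.283,0.055,0,0,-51,0.157,-0.283,0.055,0,0,-51]'; python3 to.py 0.577 0.196 0.043 54
python3 - <<'E'
from h import *
d=snap("wrist");W=cloud(d);h=W[...,2];r=np.hypot(W[...,0]-.577,W[...,1]-.196);q=W[(h>.06)&(h<.08)&(r<.04)]
print("knob",cv2.minAreaRect((q[:,:2]*1000).astype(np.float32)),len(q))
E
```

```text
t: 10.73
eef_pos: [0.5763, 0.197, 0.1996]
orientation: [-2.81, -1.405, 0.003]
force: [0.2, -0.8, -0.2]
grip_width: 0.551
grip_force: 0.0
row [-0.0002  0.0013  0.1566] [-0.0515  0.0774 -0.8718] t 10.7333
yaw 53.12820532525809 F [ 0.2398 -0.8447 -0.2397] M [-0.0217 -0.0485 -0.0181] w 0.551458359043806 0.0 q [-0.3914  0.497  -0.0451  1.9013  0.0315  0.7455 -1.0978]
knob ((576.5062255859375, 196.21685791015625), (49.63399124145508, 13.94250202178955), 54.69361877441406) 690
```

```bash
python3 -m inch '[0,0.001,0.04,0,0,-1,0,0.001,0.08,0,0,-1,0,0.001,0.12,0,0,-1,0,0.001,0.15,0,0,-1,0,0.001,0.157,0,0,-1,0,0.001,0.157,0,0,-1,0,0.001,0.157,0,0,-1]'
python3 -m inch '[0,0,0,0,0,0,0,0,0,0,0,0,0,0,0,0,0,0,0,0,0,0,0,0,0,0,0,0,0,0,0,0,0,0,0,0,0,0,0,0,0,0]' 0;python3 to.py 0.577 0.196 0.043 -5
```

```text
t: 11.37
eef_pos: [0.5789, 0.1947, 0.0444]
orientation: [2.799, 1.425, 0.001]
force: [-0.5, -0.0, 0.6]
grip_width: 0.547
grip_force: 0.0
t: 11.95
eef_pos: [0.5768, 0.1972, 0.0455]
orientation: [-2.796, -1.428, -0.001]
force: [-8.8, 5.4, 14.0]
grip_width: 0.151
grip_force: 59.0
row [-0.0009  0.0009  0.0025] [-0.1277 -0.0275 59.1298] t 11.95
yaw 54.12971949400169 F [-8.8381  5.3782 14.0208] M [0.9105 1.8813 0.0687] w 0.15108638119180273 59.01212990283966 q [-0.3947  0.7104 -0.0402  1.9979  0.0573  0.4339 -1.1033]
```

```bash
python3 -m inch '[0,0,0,0,0,6,0,0,0,0,0,12,0,0,0,0,0,18,0,0,0,0,0,24,0,0,0,0,0,30,0,0,0,0,0,36,0,0,0,0,0,42,0,0,0,0,0,48,0,0,0,0,0,54,0,0,0,0,0,58,0,0,0,0,0,60,0,0,0,0,0,61,0,0,0,0,0,61,0,0,0,0,0,61]';python3 to.py 0.577 0.196 0.043 -5
```

```text
t: 13.12
eef_pos: [0.5771, 0.1965, 0.0455]
orientation: [-3.134, 0.185, 0.001]
force: [-7.1, 1.2, 14.8]
grip_width: 0.152
grip_force: 63.8
row [0.     0.0005 0.0025] [-0.1113  0.0566 -1.7418] t 13.1167
yaw -6.741696793388508 F [-7.1092  1.2279 14.7938] M [0.1159 1.5286 1.1296] w 0.15155357475609738 63.764283657073975 q [-0.565   0.7247  0.2207  2.0092 -0.3503  0.4436 -1.7682]
```

Moment z has jumped to 1.1 N m, so the knob is at its stop. I'll release, lift, and move aside to check.

```bash
python3 -m inch '[0,0,0,0,0,-1,0,0,0,0,0,-1,0,0,0,0,0,-1,0,0,0,0,0,-1,0,0,0,0,0,-1]' 55; python3 -m inch '[0,0,-0.04,0,0,0,0,0,-0.08,0,0,0,0,0,-0.12,0,0,0,0,0,-0.16,0,0,0,0,0.04,-0.18,0,0,0,0,0.08,-0.18,0,0,0,0,0.12,-0.18,0,0,0,0,0.16,-0.18,0,0,0,0,0.2,-0.18,0,0,0,0,0.24,-0.18,0,0,0,0,0.28,-0.18,0,0,0,0,0.28,-0.18,0,0,0,0,0.28,-0.18,0,0,0]'
python3 - <<'E'
from h import *
p=np.array([.4636,.2059]);a=lambda q:round(float(np.degrees(np.arctan2(q[1]-p[1],q[0]-p[0]))%360),2)
d=snap("top");W=cloud(d);h=W[...,2];r=np.hypot(W[...,0]-p[0],W[...,1]-p[1])
q=W[(h>.118)&(h<.135)&(r<.07)];print("pin",a(np.median(q,0)))
q=W[(h>.078)&(h<.087)&(r<.07)];print("box",cv2.minAreaRect((q[:,:2]*1000).astype(np.float32)))
r=np.hypot(W[...,0]-.577,W[...,1]-.196);q=W[(h>.06)&(h<.08)&(r<.04)];print("knob",cv2.minAreaRect((q[:,:2]*1000).astype(np.float32)))
cv2.imwrite("pics/t4.png",cv2.resize(d["color"][155:290,150:280],None,fx=4.4,fy=4.4,interpolation=cv2.INTER_CUBIC))
E
```

```text
t: 13.53
eef_pos: [0.5784, 0.195, 0.0433]
orientation: [-3.137, 0.165, -0.001]
force: [-0.3, 0.2, 0.1]
grip_width: 0.548
grip_force: 0.0
t: 14.62
eef_pos: [0.5484, -0.0864, 0.2234]
orientation: [3.136, -0.173, 0.0]
force: [0.7, 1.0, 0.2]
grip_width: 0.55
grip_force: 0.0
pin 172.46
box ((437.4695129394531, 209.76019287109375), (41.45481872558594, 82.9233169555664), 80.56513214111328)
knob ((576.3320922851562, 196.57305908203125), (14.391307830810547, 49.681331634521484), 84.88774108886719)
```

View pics/t4.png

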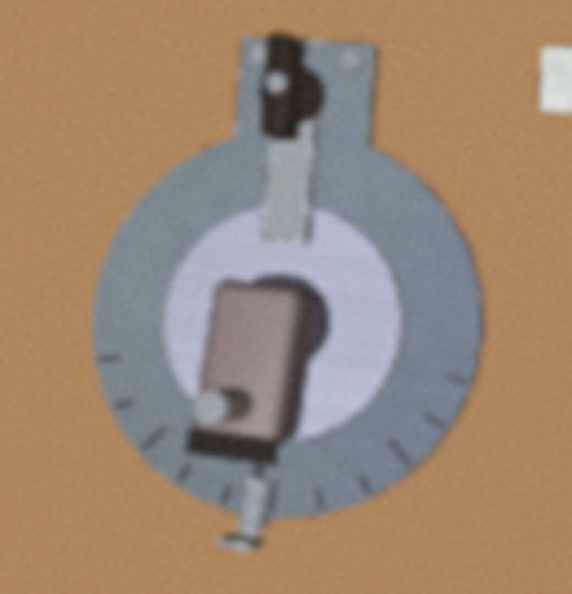

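The knob bar at (283,85) is back along the strap, i.e. tight. The pointer at (259,467) stands at the tab at (257,480), unchanged. Handing in.

```bash
python3 -c "
from station import robot
print(robot.close_job())"
```

```text
the job is handed in; nothing more can be done
None
```

I loosened the scanner clamp, swung the head until its pointer stood at the index tab (within about 1° by the top camera), turned the knob back to its stop, and handed the job in at about 14.7 s; the tab did not move and the display stand was not touched.

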